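# Clear the jammed cap chute

### The arm

A 6-joint arm with a two-finger parallel gripper is mounted at the origin on the work surface. World frame = base frame: x ahead of the robot, y to its left, z up, the work surface at z = 0. Lengths are in m, angles in rad, forces in N, time in s.
With the tool pointing down it reaches from about 0.35 to 0.775 m from the base axis. Payload 7.3 kg.
Tool frame: the origin (TCP) lies at the centre of the arm's flange, where the gripper is bolted on; the fingertips stand 178 mm ahead of it and the grasp point (between the pads) lies 159 mm ahead of it (tip_extent is the distance from the TCP to the fingertips, in m); z points along the fingers, y is the line along which they close (so a half turn about z gives the same grasp; the last joint's range is limited). The gripper opens to 92 mm and grips with 3 to 60 N. Pads are 19 mm wide; open, the fingers measure 130 mm over their backs; the gripper's body (75 mm by 190 mm) begins 47 mm behind the grasp point.
Start: joints at [1.059, 0.342, 1.524, -0, 1.275, -0.146], TCP at [0.188, 0.49, 0.405] pointing down, gripper open.
Joint ranges: [-2.53, 2.53], [-0.77, 2.02], [0.04, 2.7], [-1, 4.14], [0.28, 2.66], [-3.11, 3.11]. Speed limits (rad/s): [2.57, 2.57, 3.14, 3.14, 3.14, 3.14].

### API

Orientations are given as [roll, pitch, yaw] about the fixed x, y, z axes, in that order (R = Rz(yaw) Ry(pitch) Rx(roll)).
In Python, from cell import * gives the robot as it stands.
- The arm moves only by the tool arm_command, never from a script. Its arguments are lists of equal length, an entry for each row: "xyz": the shift along the world's x, y, z in mm, a list of three; "spin": the turn about the world's z in degrees. In form: {"xyz": [[tx, ty, tz], ...], "spin": [spin, ...]}. A call has 1 to 20 rows; each row shifts and turns the commanded pose from where the row before left it; what a row does not reach is not made up. A row lasts 1/10 s, in which the tool goes at most 50 mm and 8.59 degrees, less where a joint would pass 70% of its speed; a pose out of reach is approached as far as the arm can. A call with a gripper value outside its range is refused whole. "jaw" is the opening, from -1 (shut) to 1 (fully open), set as the call begins (left out, the last holds). The fingers move at their own pace and stop on an object; "squeeze" is the grip in N (left out, the last holds). Time passes only in rows, so rows that do not move let the fingers close. It gives the time, the measured TCP pose, the force, the opening and the grip force at its end, in the units of the state.
- observe(): the state, without advancing time (a new reading comes with each control period).
- read_camera(name): name is "side" or "top" or "wrist"; returns a dict with "img" (384x512x3 uint8, red, green, blue), "depth" (384x512 float32, m along the optical axis (not along the pixel's ray), 0 where there is no reading), "fx", "fy", "cx", "cy" (pixels), "world_from_camera" (4x4, takes a point from camera to world coordinates). Camera axes: x right, y up, looking along -z (the intrinsics and any distortion apply to the point x, -y, -z); pixel columns grow to the right and rows downward; lengths in m; the calibration is good to about 2 mm. A picture is of the moment at which its call begins.
- hand_in(): hands the job in; it is judged then, once.
The state is a dict: "time": time; "qpos": joint angles; "qvel": joint speeds; "joint_efforts": joint torques, N m; "tool_pos": TCP position; "tool_rot": TCP orientation; "contact_force": force on the tool from outside, world axes, zero at the start; "torque": the same for the moment, N m; "opening": finger opening in m; "grip_force": force on a finger pad.
Only numpy, scipy, OpenCV 4.12 (cv2) and the standard library are available. Lean on these libraries where they do the work, as an engineer would, in place of code of your own. Each camera call takes 0.05 s, during which the arm holds its last target. There are 200 camera calls.

### The job

A gold cap is jammed in the upright steel chute above the catch pan. Take the push rod from its white block, feel its way into the chute's mouth and push the cap down and out of the bottom so it drops into the pan, then put the rod back upright in the hole of its block and let go. Press gently all the time so that the chute's sprung mount is never bottomed, and do not disturb the bottles and the jar.

Things in the scene. Friction and masses are not known exactly. Their poses are not given: they have to be found in the camera images.
- stand: Fixed metal stand; origin on the table under the middle of its 150 (x) by 170 (y) by 6 mm base plate, z up. Two columns at y = +-72 mm carry a slotted bridge (see bridge) that holds the upright chute tube; under it sits the catch pan (see pan).
- bridge (a point): Middle of the bridge's top, 108 mm above the table; the slot runs along the stand's y. The chute (tube, outside 32 mm, bore 22 mm, 70 mm long; its mouth has a flat flange 60 mm wide, 6 mm thick) is clamped in the slot, on its line (x = 0) but ANYWHERE from y = -16 to +16 mm; the place is not reported: find it by feel or by camera.
- slot_mid (a point): Point over the slot's middle at the height of the chute's mouth, 140 mm above the table; axes as the stand's: the chute's axis lies within +-16 mm of here along y. The cap (gold, 20 mm wide, 30 mm tall, 30 g, pose not reported) is jammed upright, its top 22 to 30 mm below the mouth; it drops once the rod's tip is 50 to 62 mm below the mouth.
- outlet (a point): Point under the slot's middle at the height of the chute's open lower end, 70 mm above the table. Inside the chute three spring pads, 36 to 54 mm below the mouth, pinch the cap: sliding it takes about 7 to 14 N (varies). With the cap gone they stand 9.4 mm from the bore's axis and yield when rubbed.
- chute (a joint): Downward travel (m) of the chute on its vertical spring mount, 0 at rest, 5 N per mm, the reading noisy; it grows as something presses on the rim or pushes the cap. The mount bottoms at 5 mm (25 N): stay under.
- rod: Push rod standing upright in its block: round steel shank 18 mm in diameter and 90 mm long, end chamfered 2 mm, with a square black plastic handle 26 by 26 mm and 45 mm tall on top (from 90 to 135 mm above the tip). Mass about 0.2 kg. Origin at the centre of the lower end; z up along the rod; x and y square to the handle's faces.
- rod_tip (a point): Centre of the rod's lower end, axes as the rod.
- rod_grip (a point): Middle of the rod's square handle, 115 mm above the tip: the place to grip from above; axes as the rod.
- block: Fixed white plastic block 80 by 80 by 70 mm tall with one blind round hole in the middle of its top, 23 mm in diameter and 60 mm deep; the rod stands in it with its tip 10 mm above the table. Origin under its centre on the table, z up.
- hole (a point): Centre of the block's hole at the top face, 70 mm above the table.
- bottle_a: Bystander: glass serum bottle with gold cap, 38 mm wide, 108 mm tall; origin under its centre.
- bottle_b: Bystander: the same kind of bottle; origin under its centre.
- jar: Bystander: white cream jar 60 mm wide, 55 mm tall; origin under its centre.
- pan (a joint): Sink (m) of the sprung catch pan under the chute: steel pan 140 (x) by 124 (y) mm, rim 30 mm high, floor 20 mm above the table. 0 when empty, about 0.006 once the cap lies in it (any way up, anywhere in it). The reading is noisy: average it.

How it is judged:
On the way, in this order (a step that is already met when the one before it is completed fails the run):
1. the rod's tip is inside the chute and pushes the cap against the pads' grip (value of joint chute above 0.001 m and z of rod_tip in the frame of stand below 0.12 m and horizontal distance between rod_tip and slot_mid below 0.022 m), for 0.1 s.
2. the cap has dropped into the pan (value of joint pan above 0.004 m), for 0.2 s.
At the end, for the whole second after the job is handed in: The cap lies in the catch pan (pan sunk more than 4 mm by its weight), and the rod stands released and at rest, upright, in the hole of its block, its tip within 6 mm of the hole's bottom (value of joint pan above 0.004 m and horizontal distance between rod_tip and hole below 0.008 m and height (world z) of rod_tip below 0.016 m and angle between rod's own z axis and vertical below 0.15 rad and linear speed of rod below 0.03 m/s and contact force between the fingers and rod below 0.1 N); the robot touches nothing.
It fails at once if the chute was pressed to the bottom of its sprung mount (5 mm, 25 N) (value of joint chute above 0.005 m).
It fails at once if a bottle or the jar was disturbed (distance of any of bottle_a, bottle_b, jar from where it was at the start of the episode above 0.015 m or angle between any of bottle_a, bottle_b, jar's own z axis and vertical above 0.3 rad).
It also fails if it takes over 67 s, if anything falls off the work surface, if the arm or the gripper's body presses on something with over 40 N, if the wrist force passes 120 N, or if a joint passes its speed limit or range.

## Working session

There is one attempt and no reset: what is moved stays moved. The work goes in short steps, Python scripts to look and compute and a tool call to move; the robot and the scene stay as the last step left them, time stands still between calls to the robot, and variables do not carry over. Pictures are saved under pics/ and viewed, at most 10 in all, crops included, and the job is handed in when it is done.

Besides the shell and the picture viewer there is one more tool, called after ">>>" as name(argument=value, ...), one argument or row to a line, values as JSON. arm_command: Moves the arm, as the interface text tells. Its arguments: {"type":"object","properties":{"xyz":{"type":"array","items":{"type":"array","items":{"type":"number"}}},"spin":{"type":"array","items":{"type":"number"}},"jaw":{"type":"number"},"squeeze":{"type":"number"}},"required":["xyz","spin"]}

```bash
mkdir -p pics
cat > h.py <<'E'
from cell import *
import numpy as np, cv2
def pts(c):
    d=c["depth"]; v,u=np.mgrid[:d.shape[0],:d.shape[1]]
    P=np.stack([(u-c["cx"])/c["fx"]*d,-(v-c["cy"])/c["fy"]*d,-d],-1)
    T=c["world_from_camera"]; return P@T[:3,:3].T+T[:3,3]
def ray(c,u,v,z):
    T=c["world_from_camera"]; r=T[:3,:3]@np.array([(u-c["cx"])/c["fx"],-(v-c["cy"])/c["fy"],-1])
    o=T[:3,3]; return o+r*(z-o[2])/r[2]
E
python3 - <<'E'
from h import *
print(observe())
a=[]
for n in ("side","top"):
    c=read_camera(n); np.save(f"{n}.npy",c,allow_pickle=True); print({k:v for k,v in c.items() if k not in("img","depth")}); cv2.imwrite(f"pics/{n}0.png",c["img"][...,::-1])
E
```

```text
{'time': 0.0, 'qpos': array([ 1.05900976e+00,  3.42724137e-01,  1.52501986e+00,  1.33693133e-05,
        1.27543892e+00, -1.46008094e-01]), 'qvel': array([ 0.00117051,  0.00075474, -0.00049458,  0.00064883,  0.0008044 ,
       -0.00210032]), 'joint_efforts': array([ 5.98592960e-04, -4.31237626e+01, -2.44218528e+01,  7.18666683e-02,
        5.61051350e-02, -1.68598258e-04]), 'tool_pos': array([0.18769167, 0.49015155, 0.40404303]), 'tool_rot': array([-3.14002117e+00, -2.44015104e-04,  2.77581008e+00]), 'contact_force': array([-0.29843678,  0.04033554,  0.04270097]), 'torque': array([-0.01984169, -0.03270334,  0.01840534]), 'grip_force': 0.0, 'opening': 0.09175116897613605}
{'fx': 493.1883343978494, 'fy': 493.1883343978494, 'cx': 254.8279112570344, 'cy': 194.41616248229522, 'world_from_camera': array([[-0.99097941,  0.08183958, -0.10612297,  0.48361639],
       [-0.13299309, -0.69812552,  0.70351517,  0.67473709],
       [-0.01651177,  0.71128267,  0.70271212,  0.79615979],
       [ 0.        ,  0.        ,  0.        ,  1.        ]])}
{'fx': 379.316559796958, 'fy': 379.316559796958, 'cx': 248.73635847439138, 'cy': 193.18099933302685, 'world_from_camera': array([[-0.01431574,  0.9968692 , -0.0777616 ,  0.53732297],
       [-0.99965994, -0.01257376,  0.0228452 , -0.01026418],
       [ 0.02179592,  0.0780622 ,  0.9967102 ,  0.81751526],
       [ 0.        ,  0.        ,  0.        ,  1.        ]])}
```

View pics/top0.png

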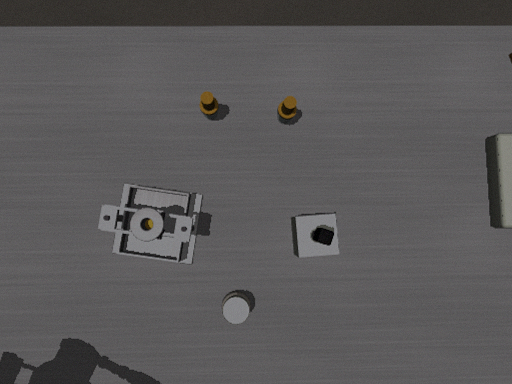

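View pics/side0.png

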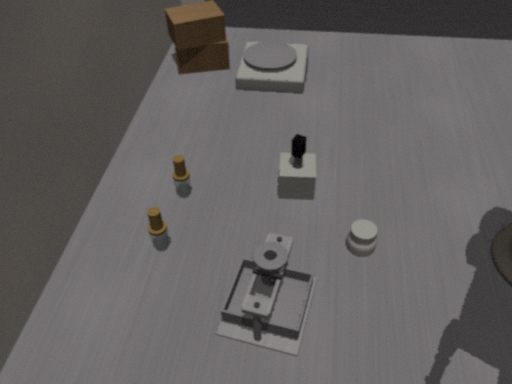

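Top view: the flange is at (147,224) with the gold cap visible inside it, the block at (317,235) with the black handle at (323,236), bottles at (209,104) and (289,108), and the jar at (236,309). The side view shows the same layout, with the flange at (270,258) and the handle at (299,147). Next I'll measure them.

```bash
cat > m.py <<'E'
from h import *
C={n:np.load(n+".npy",allow_pickle=True).item() for n in("side","top")}
for n,c in C.items():
    P=pts(c); ok=c["depth"]>0; x,y,z=P[...,0],P[...,1],P[...,2]; g=c["img"].max(2)
    def rep(t,m):
        m=m&ok
        if m.sum()<5: print(n,t,m.sum());return
        q=P[m].astype(np.float32); r=cv2.minAreaRect(q[:,:2]*1000)
        print(n,t,m.sum(),"med",np.median(q,0).round(4),"rect",np.round(r[0],1),np.round(r[1],1),round(r[2],1))
    L=(y>0.1)&(y<0.42)&(x>.33)&(x<.57); R=(y<-.05)&(y>-.3)&(x>.3)&(x<.6)
    rep("flange",L&(z>.133)&(z<.147)); rep("bridge",L&(z>.100)&(z<.114)); rep("base",L&(z>.003)&(z<.012))
    rep("panrim",L&(z>.042)&(z<.06))
    rep("blocktop",R&(z>.064)&(z<.076)); rep("handletop",R&(z>.138)&(z<.152)); rep("handleall",R&(z>.105)&(z<.16))
    rep("jar",(z>.048)&(z<.062)&(y>-.1)&(y<.12)&(x<.36))
    rep("bottles",(z>.09)&(z<.12)&(x>.6))
E
python3 m.py
python3 - <<'E'
import cv2
a=cv2.imread('pics/top0.png')[170:280,85:355];a=cv2.convertScaleAbs(cv2.resize(a,None,fx=2.9,fy=2.9,interpolation=2),alpha=2)
cv2.imwrite('pics/top1.png',a)
E
```

```text
side flange 731 med [0.5387 0.1602 0.1386] rect [538.9 157.8] [59.1 58.2] 8.6
side bridge 931 med [0.5424 0.223  0.107 ] rect [541.5 174.9] [156.9  50.3] 81.9
side base 906 med [0.507  0.2402 0.005 ] rect [450.7 204.2] [244.5 208.5] 4.8
side panrim 392 med [0.4914 0.2212 0.045 ] rect [516.9 179.5] [143.5  89.7] 80.9
side blocktop 785 med [ 0.5118 -0.1498  0.0685] rect [ 512.6 -158. ] [79.9 83.5] 3.5
side handletop 110 med [ 0.5131 -0.155   0.1432] rect [ 512.1 -157.5] [26.7 26.1] 67.4
side handleall 284 med [ 0.5124 -0.1496  0.1318] rect [ 512.4 -156.9] [28.1 26.1] 67.4
side jar 140 med [0.3528 0.0052 0.0539] rect [351.2   3.2] [48.5 16.4] 87.4
side bottles 1875 med [ 1.301  -0.6057  0.1049] rect [1032.3 -415.8] [550.8 967.6] 0.2
top flange 781 med [0.5375 0.1564 0.1407] rect [537.8 156.1] [58.5 56.5] 89.6
top bridge 860 med [0.5407 0.2158 0.1089] rect [540.2 174.3] [156.9  48.3] 80.9
top base 1229 med [0.4508 0.2564 0.0037] rect [450.2 260.2] [239.7 319. ] 0.1
top panrim 327 med [0.4827 0.2023 0.0464] rect [524.5 172.6] [131.7 109.6] 81.2
top blocktop 1387 med [ 0.5119 -0.1532  0.0708] rect [ 511.  -159.9] [80.  80.9] 3.7
top handletop 220 med [ 0.5119 -0.1593  0.1455] rect [ 511.2 -159.6] [26.1 25.9] 68.8
top handleall 274 med [ 0.512  -0.1561  0.1452] rect [ 511.1 -159.6] [26.2 25.9] 69.5
top jar 196 med [0.3522 0.0027 0.0559] rect [350.5   1.8] [49.2 17.9] 89.2
top bottles 341 med [0.7691 0.0393 0.1084] rect [770.9 -27.7] [184.  25.] 86.6
```

View pics/top1.png

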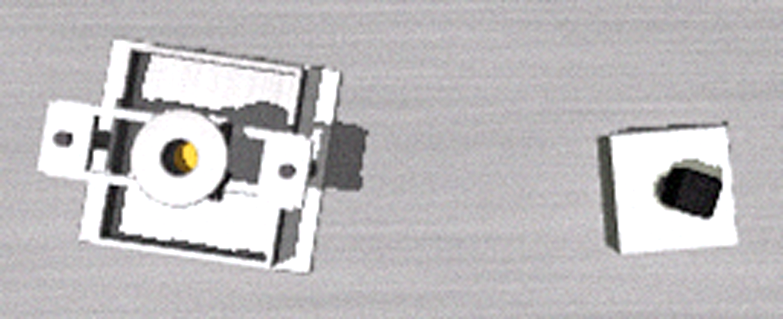

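The depth views agree on the handle: its centre is about (511.7,-158.6) with its top at 0.1445, and its faces lie at about 68.4°, so the fingers' 69° already fits. The block top is at 0.070, the flange top at 0.140, and the bridge centre at (540.8,174.6). The chute lies about -16 mm along the slot, and its shift from the rod is (26.7, 315.5), the same in both views. I'll move over the handle.

>>> arm_command(
  xyz=[
    [18, -36, 0],
    [18, -36, 0],
    [18, -36, 0],
    [18, -36, 0],
    [18, -36, 0],
    [18, -36, 0],
    [18, -36, 0],
    [18, -36, 0],
    [18, -36, 0],
    [18, -36, 0],
    [18, -36, 0],
    [18, -36, 0],
    [18, -36, 0],
    [18, -36, 0],
    [18, -36, 0],
    [18, -36, 0],
    [18, -36, 0],
    [18, -37, 0],
    [0, 0, 0],
    [0, 0, 0],
  ],
  spin=[0, 0, 0, 0, 0, 0, 0, 0, 0, 0, 0, 0, 0, 0, 0, 0, 0, 0, 0, 0],
  jaw=1,
)

```text
time: 2.1
tool_pos: [0.5117, -0.1593, 0.4038]
tool_rot: [3.141, -0.002, 2.774]
contact_force: [0.7, 0.1, 0.2]
opening: 0.0915
grip_force: 0.0
```

Run:
```python
from h import *
o=observe(); print(o["time"],o["tool_pos"],o["tool_rot"],o["contact_force"])
c=read_camera("wrist"); cv2.imwrite("pics/w0.png",c["img"][...,::-1]); P=pts(c); ok=c["depth"]>0
for t,a,b in(("handle",.138,.152),("block",.064,.076)):
    m=ok&(P[...,2]>a)&(P[...,2]<b)&(abs(P[...,0]-.51)<.08)&(abs(P[...,1]+.16)<.08)
    q=P[m].astype(np.float32); print(t,m.sum(),np.median(q,0)); r=cv2.minAreaRect(q[:,:2]*1000);print(r)
```

```text
2.1 [ 0.5116905  -0.15928414  0.40383224] [ 3.14108877e+00 -2.06939638e-03  2.77419909e+00] [0.66602409 0.10253961 0.18990822]
handle 912 [ 0.51104045 -0.15945354  0.14486676]
((511.76385498046875, -159.73977661132812), (25.61432456970215, 25.217357635498047), 69.1345443725586)
block 4183 [ 0.50201327 -0.15222259  0.07011052]
((512.6213989257812, -159.9813232421875), (80.38021850585938, 80.07124328613281), 3.5152204036712646)
```

View pics/w0.png

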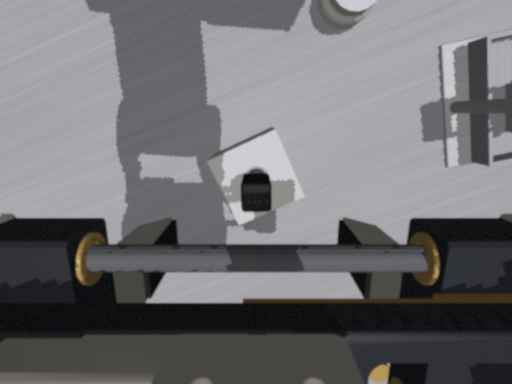

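The wrist view shows the handle at about (257,192), between the open fingers' line and aligned with them, on the block. It measures (511.8,-159.7) and the block centre (512.3,-159.9), so the tool stands over it. I'll descend and grip.

>>> arm_command(
  xyz=[
    [0, 0, -20],
    [0, 0, -20],
    [0, 0, -20],
    [0, 0, -20],
    [0, 0, -20],
    [0, 0, -10],
    [0, 0, -10],
    [0, 0, 0],
    [0, 0, 0],
  ],
  spin=[0, 0, 0, 0, 0, 0, 0, 0, 0],
)

```text
time: 3.05
tool_pos: [0.5119, -0.1585, 0.2853]
tool_rot: [3.142, 0.001, 2.776]
contact_force: [0.4, -0.2, -0.3]
opening: 0.0921
grip_force: 0.0
```

>>> arm_command(
  xyz=[
    [0, 0, 0],
    [0, 0, 0],
    [0, 0, 0],
    [0, 0, 0],
    [0, 0, 0],
    [0, 0, 0],
    [0, 0, 0],
    [0, 0, 0],
    [0, 0, 0],
    [0, 0, 0],
  ],
  spin=[0, 0, 0, 0, 0, 0, 0, 0, 0, 0],
  jaw=-1,
  squeeze=50,
)

```text
time: 4.05
tool_pos: [0.5118, -0.1588, 0.2847]
tool_rot: [3.142, 0.0, 2.776]
contact_force: [0.6, 0.1, -0.5]
opening: 0.0259
grip_force: 49.9
```

>>> arm_command(
  xyz=[
    [0, 0, 10],
    [0, 0, 15],
    [0, 0, 20],
    [0, 0, 20],
    [0, 0, 20],
    [0, 0, 20],
    [0, 0, 20],
    [0, 0, 15],
    [0, 0, 10],
    [0, 0, 5],
    [0, 0, 0],
    [0, 0, 0],
  ],
  spin=[0, 0, 0, 0, 0, 0, 0, 0, 0, 0, 0, 0],
)

```text
time: 5.25
tool_pos: [0.5116, -0.1587, 0.439]
tool_rot: [3.141, -0.001, 2.776]
contact_force: [0.4, 0.1, -1.9]
opening: 0.0255
grip_force: 49.9
```

>>> arm_command(
  xyz=[
    [1, 10, 0],
    [1, 18, 0],
    [2, 25, 0],
    [2, 25, 0],
    [2, 25, 0],
    [2, 25, 0],
    [2, 25, 0],
    [2, 25, 0],
    [2, 25, 0],
    [2, 25, 0],
    [2, 25, 0],
    [2, 22, 0],
    [2, 18, 0],
    [1, 12, 0],
    [1, 7, 0],
    [1, 3, 0],
    [0, 0, 0],
    [0, 0, 0],
    [0, 0, 0],
  ],
  spin=[0, 0, 0, 0, 0, 0, 0, 0, 0, 0, 0, 0, 0, 0, 0, 0, 0, 0, 0],
)

```text
time: 7.15
tool_pos: [0.5388, 0.1556, 0.4398]
tool_rot: [-3.142, 0.0, 2.775]
contact_force: [0.2, 0.1, -3.1]
opening: 0.0257
grip_force: 49.9
```

Run:
```python
from h import *
o=observe(); print(o["time"],o["tool_pos"],o["tool_rot"],o["contact_force"],o["opening"])
for n in("side","top","wrist"):
    c=read_camera(n); np.save(n+"2.npy",c,allow_pickle=True); cv2.imwrite(f"pics/{n}2.png",cv2.convertScaleAbs(c["img"][...,::-1],alpha=1.6))
c=cv2.imread("pics/side2.png")[130:360,130:400]; w=cv2.imread("pics/wrist2.png")
cv2.imwrite("pics/s2c.png",np.hstack([cv2.resize(c,(450,384),interpolation=2),cv2.resize(w,(350,384))]))
```

```text
7.15 [0.53882672 0.15563496 0.43976467] [-3.14152163e+00  4.60849664e-05  2.77488307e+00] [ 0.24735999  0.14705661 -3.06738119] 0.025736974583096005
```

View pics/s2c.png

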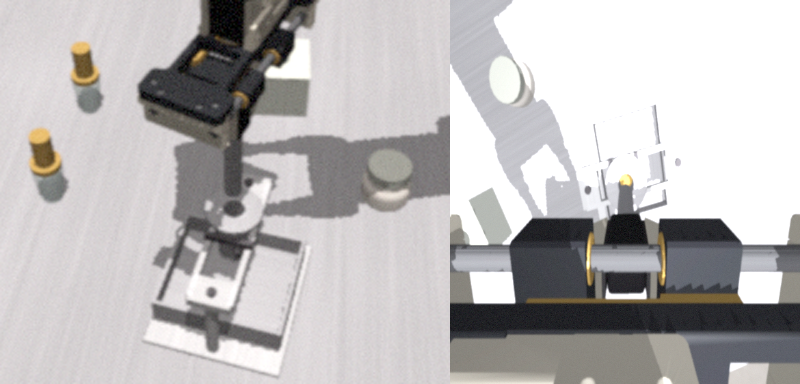

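The composite's left part (side view) shows the rod hanging upright just above the flange mouth. The right part (wrist view) shows the rod's tip projecting toward the gold cap in the flange, near (625,180). I'll fit the shank axis and tip against the flange ring.

```bash
cat > f.py <<'E'
from h import *
import sys
from scipy.optimize import least_squares
def shank(P,ok,c0,z0,z1,t):
    m=ok&(P[...,2]>z0)&(P[...,2]<z1)&(np.hypot(P[...,0]-c0[0],P[...,1]-c0[1])<.022)
    q=P[m]
    f=lambda p:(np.hypot(q[:,0]-p[0]-p[2]*(q[:,2]-.16),q[:,1]-p[1]-p[3]*(q[:,2]-.16))-.009)
    r=least_squares(f,[*c0,0,0],loss="soft_l1",f_scale=.0007); print(t,"shank",m.sum(),"at z.16",(r.x[:2]*1000).round(2),"slope",r.x[2:].round(3),"zmin",q[:,2].min().round(4),"rms",np.median(abs(f(r.x))).round(5))
def ring(P,ok,t):
    m=ok&(P[...,2]>.134)&(P[...,2]<.146)&(np.hypot(P[...,0]-.5384,P[...,1]-.157)<.045)
    q=P[m]; d=None
    h=cv2.convexHull((q[:,:2]*1000).astype(np.float32))[:,0]
    f=lambda p:np.hypot(h[:,0]-p[0],h[:,1]-p[1])-p[2]
    r=least_squares(f,[538.4,157,29],loss="soft_l1"); print(t,"ring",m.sum(),r.x.round(2),"z",np.median(q[:,2]).round(4))
E
python3 - <<'E'
from f import *
for n in("side","top","wrist","side2","top2","wrist2"):
    c=np.load(n+".npy",allow_pickle=True).item() if n!="wrist" else None
    if c is None: continue
    P=pts(c); ok=c["depth"]>0
    try: ring(P,ok,n)
    except Exception as e: print(n,e)
    if n.endswith("2"):
        try: shank(P,ok,(.5388,.1556),.155,.225,n)
        except Exception as e: print(n,e)
E
```

```text
side ring 718 [538.82 157.54  29.62] z 0.1387
top ring 781 [537.57 156.17  29.38] z 0.1407
side2 ring 665 [539.05 157.46  29.84] z 0.1386
side2 shank 262 at z.16 [540.03 155.08] slope [0.007 0.002] zmin 0.1655 rms 0.00044
top2 ring 56 [537.51 156.47  28.99] z 0.1408
top2 zero-size array to reduction operation minimum which has no identity
wrist2 ring 2042 [538.63 156.88  29.57] z 0.1401
wrist2 shank 413 at z.16 [540.2  155.43] slope [0.002 0.004] zmin 0.1672 rms 0.00012
```

Relative to the rod, the ring sits at about (-1.4,+1.8) mm, taking both views. I'll correct for that and lower to just above the mouth.

>>> arm_command(
  xyz=[
    [-1.4, 1.8, -5],
    [0, 0, -7],
    [0, 0, -5],
    [0, 0, -3],
    [0, 0, -2],
    [0, 0, 0],
    [0, 0, 0],
  ],
  spin=[0, 0, 0, 0, 0, 0, 0],
)

```text
time: 8.0
tool_pos: [0.5374, 0.1581, 0.4179]
tool_rot: [3.141, 0.0, 2.776]
contact_force: [0.2, 0.0, -2.1]
opening: 0.0256
grip_force: 49.9
```

Run:
```python
from f import *
for n in("side","wrist"):
    c=read_camera(n); P=pts(c); ok=c["depth"]>0
    ring(P,ok,n); shank(P,ok,(.5388,.1572),.147,.21,n)
```

```text
side ring 623 [539.   157.57  29.8 ] z 0.1388
side shank 265 at z.16 [538.88 157.71] slope [0.002 0.004] zmin 0.1477 rms 0.00042
wrist ring 2274 [538.44 156.85  29.47] z 0.14
wrist shank 483 at z.16 [538.96 157.86] slope [0.002 0.004] zmin 0.1471 rms 0.00012
```

>>> arm_command(
  xyz=[
    [0, 0, -1],
    [0, 0, -1],
    [0, 0, -1],
    [0, 0, -1],
    [0, 0, 0],
    [0, 0, 0],
  ],
  spin=[0, 0, 0, 0, 0, 0],
)

```text
time: 8.7
tool_pos: [0.5374, 0.1581, 0.4137]
tool_rot: [3.142, 0.0, 2.776]
contact_force: [0.1, 0.0, -2.7]
opening: 0.0259
grip_force: 49.9
```

>>> arm_command(
  xyz=[
    [-0.2, -0.5, 0],
    [0, 0, -0.7],
    [0, 0, -0.7],
    [0, 0, -0.6],
    [0, 0, 0],
    [0, 0, 0],
  ],
  spin=[0, 0, 0, 0, 0, 0],
)

```text
time: 9.3
tool_pos: [0.5372, 0.1576, 0.4117]
tool_rot: [3.142, -0.0, 2.776]
contact_force: [1.1, -0.0, -2.7]
opening: 0.0256
grip_force: 49.9
```

>>> arm_command(
  xyz=[
    [0, 0, -0.5],
    [0, 0, -0.5],
    [0, 0, -0.5],
    [0, 0, 0],
    [0, 0, 0],
  ],
  spin=[0, 0, 0, 0, 0],
)

```text
time: 9.8
tool_pos: [0.5372, 0.1576, 0.4102]
tool_rot: [3.142, -0.0, 2.776]
contact_force: [0.3, 0.3, -2.6]
opening: 0.0258
grip_force: 49.9
```

>>> arm_command(
  xyz=[
    [0, 0, -1],
    [0, 0, -1],
    [0, 0, -1],
    [0, 0, 0],
    [0, 0, 0],
  ],
  spin=[0, 0, 0, 0, 0],
)

```text
time: 10.3
tool_pos: [0.5372, 0.1576, 0.4072]
tool_rot: [3.142, -0.0, 2.776]
contact_force: [-0.4, -0.2, -1.3]
opening: 0.0261
grip_force: 49.9
```

>>> arm_command(
  xyz=[
    [0, 0, -1],
    [0, 0, -1],
    [0, 0, -1],
    [0, 0, 0],
  ],
  spin=[0, 0, 0, 0],
)

```text
time: 10.7
tool_pos: [0.5371, 0.1576, 0.404]
tool_rot: [-3.142, -0.0, 2.776]
contact_force: [-1.6, -0.9, -2.4]
opening: 0.026
grip_force: 49.9
```

>>> arm_command(
  xyz=[
    [-0.5, -0.3, 0],
    [0, 0, -1],
    [0, 0, -1],
    [0, 0, -1],
    [0, 0, -1],
    [0, 0, 0],
  ],
  spin=[0, 0, 0, 0, 0, 0],
)

```text
time: 11.3
tool_pos: [0.5367, 0.1573, 0.4]
tool_rot: [-3.142, -0.0, 2.776]
contact_force: [-0.7, 0.2, -2.7]
opening: 0.0253
grip_force: 49.9
```

>>> arm_command(
  xyz=[
    [0, 0, -1],
    [0, 0, -1],
    [0, 0, -1],
    [0, 0, -1],
    [0, 0, 0],
  ],
  spin=[0, 0, 0, 0, 0],
)

```text
time: 11.8
tool_pos: [0.5367, 0.1573, 0.396]
tool_rot: [-3.141, -0.0, 2.776]
contact_force: [-0.3, -0.1, -2.9]
opening: 0.0257
grip_force: 49.9
```

>>> arm_command(
  xyz=[
    [0, 0, -1],
    [0, 0, -1],
    [0, 0, -1],
    [0, 0, 0],
  ],
  spin=[0, 0, 0, 0],
)

```text
time: 12.2
tool_pos: [0.5366, 0.1573, 0.3931]
tool_rot: [-3.142, -0.0, 2.776]
contact_force: [0.2, 0.0, -1.5]
opening: 0.0257
grip_force: 49.9
```

>>> arm_command(
  xyz=[
    [0, 0, -1],
    [0, 0, -1],
    [0, 0, -1],
    [0, 0, 0],
  ],
  spin=[0, 0, 0, 0],
)

```text
time: 12.6
tool_pos: [0.5366, 0.1573, 0.39]
tool_rot: [-3.142, -0.0, 2.776]
contact_force: [0.4, 0.8, -2.6]
opening: 0.0261
grip_force: 49.9
```

>>> arm_command(
  xyz=[
    [0, 0, -1],
    [0, 0, -1],
    [0, 0, 0],
  ],
  spin=[0, 0, 0],
)

```text
time: 12.9
tool_pos: [0.5366, 0.1573, 0.3881]
tool_rot: [-3.142, -0.0, 2.776]
contact_force: [-0.4, -0.3, -2.8]
opening: 0.0257
grip_force: 49.9
```

>>> arm_command(
  xyz=[
    [0, 0, -1],
    [0, 0, -1],
    [0, 0, 0],
  ],
  spin=[0, 0, 0],
)

```text
time: 13.2
tool_pos: [0.5367, 0.1573, 0.3864]
tool_rot: [3.141, 0.0, 2.776]
contact_force: [-0.5, -0.0, -0.4]
opening: 0.026
grip_force: 49.9
```

>>> arm_command(
  xyz=[
    [0, 0, -1],
    [0, 0, 0],
  ],
  spin=[0, 0],
)

```text
time: 13.4
tool_pos: [0.5367, 0.1573, 0.3857]
tool_rot: [3.141, 0.001, 2.776]
contact_force: [-0.6, -0.9, 2.3]
opening: 0.0257
grip_force: 49.9
```

>>> arm_command(
  xyz=[
    [0, 0, -1],
    [0, 0, 0],
  ],
  spin=[0, 0],
)

```text
time: 13.6
tool_pos: [0.5367, 0.1573, 0.385]
tool_rot: [3.141, 0.001, 2.776]
contact_force: [-1.3, -0.5, 6.8]
opening: 0.0256
grip_force: 49.9
```

>>> arm_command(
  xyz=[
    [0, 0, -0.7],
    [0, 0, 0],
  ],
  spin=[0, 0],
)

```text
time: 13.8
tool_pos: [0.5367, 0.1573, 0.3847]
tool_rot: [3.141, 0.001, 2.776]
contact_force: [-2.8, -1.0, 8.4]
opening: 0.0258
grip_force: 49.9
```

>>> arm_command(
  xyz=[
    [0, 0, -0.7],
    [0, 0, 0],
    [0, 0, 0],
  ],
  spin=[0, 0, 0],
)

```text
time: 14.1
tool_pos: [0.5366, 0.1573, 0.3843]
tool_rot: [3.141, 0.002, 2.776]
contact_force: [-1.9, -1.0, 9.7]
opening: 0.0262
grip_force: 49.9
```

>>> arm_command(
  xyz=[
    [-0.3, -0.1, -0.5],
    [0, 0, -0.5],
    [0, 0, 0],
  ],
  spin=[0, 0, 0],
)

```text
time: 14.4
tool_pos: [0.5364, 0.1572, 0.3838]
tool_rot: [3.14, 0.003, 2.776]
contact_force: [-2.7, -0.7, 12.5]
opening: 0.0259
grip_force: 49.9
```

>>> arm_command(
  xyz=[
    [0, 0, -0.5],
    [0, 0, -0.5],
    [0, 0, 0],
  ],
  spin=[0, 0, 0],
)

```text
time: 14.7
tool_pos: [0.5365, 0.1573, 0.383]
tool_rot: [3.14, 0.003, 2.776]
contact_force: [-1.9, -0.0, 13.3]
opening: 0.0259
grip_force: 49.9
```

>>> arm_command(
  xyz=[
    [0, 0, -0.4],
    [0, 0, -0.4],
    [0, 0, 0],
  ],
  spin=[0, 0, 0],
)

```text
time: 15.0
tool_pos: [0.5366, 0.1572, 0.3822]
tool_rot: [3.14, 0.004, 2.776]
contact_force: [-1.5, 0.1, 11.9]
opening: 0.0259
grip_force: 49.9
```

Run:
```python
from f import *
o=observe();print(o["contact_force"],o["torque"],o["tool_pos"])
for n in("side","wrist"):
    c=read_camera(n); P=pts(c); ok=c["depth"]>0
    ring(P,ok,n); shank(P,ok,(.538,.1572),.147,.18,n)
```

```text
[-1.50962479  0.14701342 11.86875661] [-0.10985151  0.45036638  0.02397776] [0.53659021 0.15719208 0.38215611]
side ring 585 [538.68 157.73  29.57] z 0.1362
side shank 121 at z.16 [538.86 157.08] slope [0.025 0.001] zmin 0.147 rms 0.00041
wrist ring 2637 [537.94 157.05  29.21] z 0.1372
wrist shank 315 at z.16 [538.88 157.19] slope [-0.002  0.003] zmin 0.1471 rms 0.00014
```

The flange has dropped about 2.7 mm and the force has levelled off, so the cap is sliding. I'll keep pushing in small rows.

>>> arm_command(
  xyz=[
    [-0.2, 0, -0.5],
    [0, 0, -0.5],
    [0, 0, -0.5],
    [0, 0, -0.5],
  ],
  spin=[0, 0, 0, 0],
)

```text
time: 15.5
tool_pos: [0.5365, 0.1572, 0.3803]
tool_rot: [3.14, 0.004, 2.776]
contact_force: [-2.0, -1.8, 12.7]
opening: 0.0259
grip_force: 49.9
```

>>> arm_command(
  xyz=[
    [0, 0, -0.5],
    [0, 0, -0.5],
    [0, 0, -0.5],
    [0, 0, -0.5],
  ],
  spin=[0, 0, 0, 0],
)

```text
time: 15.9
tool_pos: [0.5365, 0.1572, 0.3782]
tool_rot: [3.14, 0.004, 2.776]
contact_force: [-1.6, -0.9, 11.9]
opening: 0.0258
grip_force: 49.9
```

>>> arm_command(
  xyz=[
    [0, 0, -0.5],
    [0, 0, -0.5],
    [0, 0, -0.5],
    [0, 0, -0.5],
  ],
  spin=[0, 0, 0, 0],
)

```text
time: 16.3
tool_pos: [0.5365, 0.1571, 0.3762]
tool_rot: [3.14, 0.004, 2.776]
contact_force: [-1.0, -1.0, 12.3]
opening: 0.0259
grip_force: 49.9
```

Steady sliding at about 14 N net.

>>> arm_command(
  xyz=[
    [0, 0, -0.6],
    [0, 0, -0.6],
    [0, 0, -0.6],
    [0, 0, -0.6],
    [0, 0, -0.6],
  ],
  spin=[0, 0, 0, 0, 0],
)

```text
time: 16.8
tool_pos: [0.5365, 0.1572, 0.3732]
tool_rot: [3.14, 0.004, 2.776]
contact_force: [-1.7, -0.9, 12.5]
opening: 0.0256
grip_force: 49.9
```

>>> arm_command(
  xyz=[
    [0, 0, -0.6],
    [0, 0, -0.6],
    [0, 0, -0.6],
    [0, 0, -0.6],
    [0, 0, -0.6],
  ],
  spin=[0, 0, 0, 0, 0],
)

```text
time: 17.3
tool_pos: [0.5365, 0.1571, 0.3702]
tool_rot: [3.14, 0.004, 2.776]
contact_force: [-1.5, -1.4, 12.0]
opening: 0.0259
grip_force: 49.9
```

>>> arm_command(
  xyz=[
    [0, 0, -0.6],
    [0, 0, -0.6],
    [0, 0, -0.6],
    [0, 0, -0.6],
    [0, 0, -0.6],
  ],
  spin=[0, 0, 0, 0, 0],
)

```text
time: 17.8
tool_pos: [0.5364, 0.1572, 0.3671]
tool_rot: [3.14, 0.003, 2.776]
contact_force: [-3.1, -0.4, 11.8]
opening: 0.0257
grip_force: 49.9
```

>>> arm_command(
  xyz=[
    [-0.2, 0, -0.6],
    [0, 0, -0.6],
    [0, 0, -0.6],
    [0, 0, -0.6],
    [0, 0, -0.6],
  ],
  spin=[0, 0, 0, 0, 0],
)

```text
time: 18.3
tool_pos: [0.5362, 0.1572, 0.364]
tool_rot: [3.14, 0.003, 2.776]
contact_force: [-1.5, -0.5, 11.5]
opening: 0.0254
grip_force: 49.9
```

>>> arm_command(
  xyz=[
    [0, 0, -0.6],
    [0, 0, -0.6],
    [0, 0, -0.6],
    [0, 0, -0.6],
    [0, 0, -0.6],
  ],
  spin=[0, 0, 0, 0, 0],
)

```text
time: 18.8
tool_pos: [0.5362, 0.1571, 0.3589]
tool_rot: [3.141, 0.001, 2.776]
contact_force: [1.7, 0.2, -0.2]
opening: 0.0256
grip_force: 49.9
```

>>> arm_command(
  xyz=[
    [0, 0, -0.6],
    [0, 0, -0.6],
    [0, 0, -0.6],
    [0, 0, -0.6],
    [0, 0, -0.6],
  ],
  spin=[0, 0, 0, 0, 0],
)

```text
time: 19.3
tool_pos: [0.5361, 0.1572, 0.3562]
tool_rot: [3.141, 0.001, 2.776]
contact_force: [2.2, -0.7, 1.7]
opening: 0.026
grip_force: 49.9
```

Run:
```python
from h import *
c=read_camera("side"); P=pts(c); ok=c["depth"]>0
hsv=cv2.cvtColor(c["img"],cv2.COLOR_RGB2HSV); g=cv2.inRange(hsv,(8,110,40),(32,255,255))>0
m=g&ok&(abs(P[...,0]-.53)<.1)&(abs(P[...,1]-.17)<.1)&(P[...,2]<.1)
print(m.sum(), np.median(P[m],0) if m.any() else 0, P[m].max(0) if m.any() else 0)
c0=np.load("side.npy",allow_pickle=True).item(); P0=pts(c0)
a=lambda Q:(abs(Q[...,0]-.485)<.015)&(abs(Q[...,1]-.19)<.03)&(Q[...,2]<.04)
print("floor z",np.median(P0[a(P0)][:,2]),np.median(P[a(P)][:,2]))
i=c["img"][230:360,190:330,::-1]; cv2.imwrite("pics/s3.png",cv2.convertScaleAbs(cv2.resize(i,None,fx=4,fy=4,interpolation=2),alpha=1.7))
```

```text
67 [0.54157044 0.1634407  0.0414022 ] [0.54730979 0.16658397 0.04534651]
floor z 0.01877324333081659 0.012869751068746549
```

View pics/s3.png

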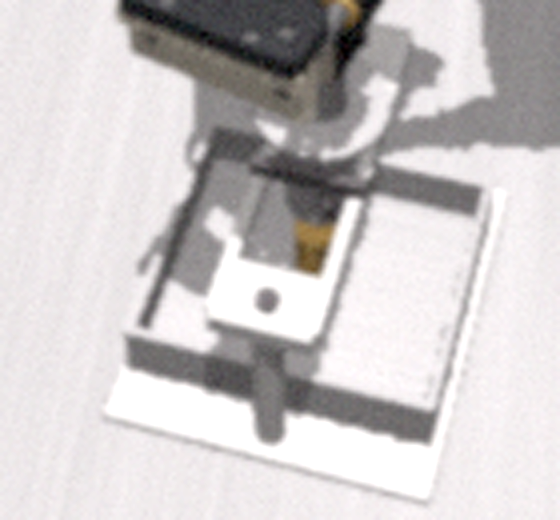

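The picture shows the gold cap standing in the pan under the chute, around (315,245). The pan floor sank from 18.8 to 12.9 mm, so the cap has dropped. I'll draw the rod out.

>>> arm_command(
  xyz=[
    [0, 0, 2],
    [0, 0, 3],
    [0, 0, 4],
    [0, 0, 5],
    [0, 0, 5],
    [0, 0, 5],
    [0, 0, 5],
    [0, 0, 6],
    [0, 0, 6],
    [0, 0, 6],
    [0, 0, 6],
    [0, 0, 6],
    [0, 0, 6],
    [0, 0, 6],
    [0, 0, 6],
    [0, 0, 6],
    [0, 0, 4],
    [0, 0, 2],
    [0, 0, 0],
  ],
  spin=[0, 0, 0, 0, 0, 0, 0, 0, 0, 0, 0, 0, 0, 0, 0, 0, 0, 0, 0],
)

```text
time: 21.25
tool_pos: [0.536, 0.1572, 0.4453]
tool_rot: [3.141, 0.0, 2.776]
contact_force: [0.5, -0.4, -3.2]
opening: 0.0256
grip_force: 49.9
```

>>> arm_command(
  xyz=[
    [-1, -10, 0],
    [-1, -18, 0],
    [-2, -25, 0],
    [-2, -25, 0],
    [-2, -25, 0],
    [-2, -25, 0],
    [-2, -25, 0],
    [-2, -25, 0],
    [-2, -25, 0],
    [-2, -25, 0],
    [-2, -25, 0],
    [-2, -22, -10],
    [-1, -18, -15],
    [-1, -13, -15],
    [-0.2, -7, -10],
    [0, -3.2, -5],
    [0, 0, 0],
    [0, 0, 0],
    [0, 0, 0],
  ],
  spin=[0, 0, 0, 0, 0, 0, 0, 0, 0, 0, 0, 0, 0, 0, 0, 0, 0, 0, 0],
)

```text
time: 23.15
tool_pos: [0.512, -0.1585, 0.3908]
tool_rot: [3.142, 0.001, 2.777]
contact_force: [-0.2, -0.6, -1.6]
opening: 0.0259
grip_force: 49.9
```

Run:
```python
from f import *
o=observe();print(o["contact_force"],o["tool_pos"])
for n in("side","wrist"):
    c=read_camera(n); P=pts(c); ok=c["depth"]>0
    shank(P,ok,(.512,-.16),.118,.175,n)
    m=ok&(abs(P[...,2]-.07)<.005)&(abs(P[...,0]-.512)<.06)&(abs(P[...,1]+.16)<.06)
    print(cv2.minAreaRect((P[m][:,:2]*1000).astype(np.float32)))
    # hole: hull of points below block top inside the block
    h=ok&(P[...,2]<.062)&(np.hypot(P[...,0]-.512,P[...,1]+.16)<.025)
    print("hole pts",h.sum())
    i=c["img"]; 
    if n=="wrist": cv2.imwrite("pics/w4.png",cv2.convertScaleAbs(i[...,::-1],alpha=1.3))
```

```text
[-0.23776956 -0.63768728 -1.57325609] [ 0.51196211 -0.15849421  0.39077771]
side shank 176 at z.16 [ 513.9  -158.71] slope [-0.     0.014] zmin 0.1182 rms 0.00061
((512.7919921875, -158.98550415039062), (79.78286743164062, 84.1373291015625), 3.962331771850586)
hole pts 41
wrist shank 404 at z.16 [ 513.74 -158.7 ] slope [0.001 0.004] zmin 0.1182 rms 0.00013
((512.6456298828125, -160.0559539794922), (80.4103775024414, 80.27388763427734), 3.581157684326172)
hole pts 273
```

View pics/w4.png

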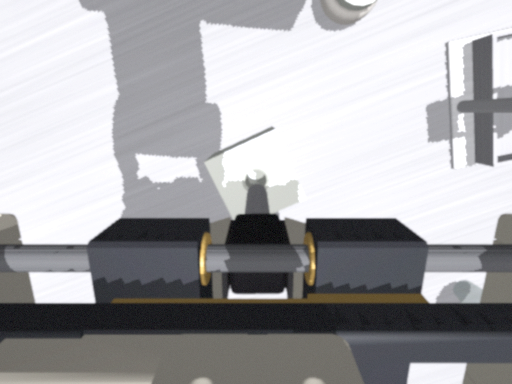

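The wrist view shows the rod over the block, with its tip near (256,178). The rod axis is at (513.8,-158.8) and the block centre at (512.6,-160.0), so I'll shift by (-1.1,-1.0) and lower.

>>> arm_command(
  xyz=[
    [-1.1, -1, -5],
    [0, 0, -10],
    [0, 0, -10],
    [0, 0, -6],
    [0, 0, -4],
    [0, 0, 0],
    [0, 0, 0],
  ],
  spin=[0, 0, 0, 0, 0, 0, 0],
)

```text
time: 23.95
tool_pos: [0.5108, -0.1601, 0.3551]
tool_rot: [3.142, 0.0, 2.776]
contact_force: [-0.4, -0.4, -2.9]
opening: 0.0259
grip_force: 49.9
```

>>> arm_command(
  xyz=[
    [0, 0, -2],
    [0, 0, -2],
    [0, 0, -2],
    [0, 0, -2],
    [0, 0, -1.5],
    [0, 0, -1.5],
    [0, 0, 0],
    [0, 0, 0],
  ],
  spin=[0, 0, 0, 0, 0, 0, 0, 0],
)

```text
time: 24.75
tool_pos: [0.5107, -0.16, 0.3441]
tool_rot: [3.142, 0.0, 2.776]
contact_force: [-0.5, -0.0, -1.7]
opening: 0.0259
grip_force: 49.9
```

>>> arm_command(
  xyz=[
    [0, 0, -1.5],
    [0, 0, -1.5],
    [0, 0, -1.5],
    [0, 0, -1.5],
    [0, 0, 0],
  ],
  spin=[0, 0, 0, 0, 0],
)

```text
time: 25.25
tool_pos: [0.5106, -0.16, 0.3377]
tool_rot: [3.141, -0.001, 2.776]
contact_force: [0.1, -0.2, -2.6]
opening: 0.0261
grip_force: 49.9
```

>>> arm_command(
  xyz=[
    [0, 0, -4],
    [0, 0, -4],
    [0, 0, -4],
    [0, 0, -4],
    [0, 0, -4],
    [0, 0, 0],
  ],
  spin=[0, 0, 0, 0, 0, 0],
)

```text
time: 25.85
tool_pos: [0.5105, -0.16, 0.3173]
tool_rot: [3.141, -0.001, 2.776]
contact_force: [0.9, -0.5, -2.1]
opening: 0.0258
grip_force: 49.9
```

>>> arm_command(
  xyz=[
    [0, 0, -4],
    [0, 0, -4],
    [0, 0, -4],
    [0, 0, -4],
    [0, 0, -4],
    [0, 0, -4],
    [0, 0, 0],
    [0, 0, 0],
  ],
  spin=[0, 0, 0, 0, 0, 0, 0, 0],
)

```text
time: 26.65
tool_pos: [0.5107, -0.16, 0.294]
tool_rot: [3.141, -0.0, 2.776]
contact_force: [0.3, -0.0, -2.8]
opening: 0.0257
grip_force: 49.9
```

>>> arm_command(
  xyz=[
    [0, 0, -1.5],
    [0, 0, -1.5],
    [0, 0, -1],
    [0, 0, -1],
    [0, 0, -1],
    [0, 0, 0],
    [0, 0, 0],
  ],
  spin=[0, 0, 0, 0, 0, 0, 0],
)

```text
time: 27.35
tool_pos: [0.5107, -0.16, 0.288]
tool_rot: [3.142, 0.0, 2.776]
contact_force: [0.2, -0.2, -2.2]
opening: 0.0257
grip_force: 49.9
```

>>> arm_command(
  xyz=[
    [0, 0, -1],
    [0, 0, -0.7],
    [0, 0, -0.7],
    [0, 0, 0],
    [0, 0, 0],
  ],
  spin=[0, 0, 0, 0, 0],
)

```text
time: 27.85
tool_pos: [0.5107, -0.16, 0.2856]
tool_rot: [3.141, -0.0, 2.776]
contact_force: [0.8, -0.8, -1.8]
opening: 0.0255
grip_force: 49.9
```

>>> arm_command(
  xyz=[
    [0, 0, -0.5],
    [0, 0, -0.5],
    [0, 0, 0],
    [0, 0, 0],
  ],
  spin=[0, 0, 0, 0],
)

```text
time: 28.25
tool_pos: [0.5107, -0.16, 0.2848]
tool_rot: [3.142, 0.0, 2.776]
contact_force: [-0.7, -0.2, -1.5]
opening: 0.0258
grip_force: 49.9
```

Within about 0.5 mm of the seat. I'll open the fingers and retreat.

>>> arm_command(
  xyz=[
    [0, 0, -0.3],
    [0, 0, 0],
    [0, 0, 0],
    [0, 0, 0],
    [0, 0, 0],
    [0, 0, 0],
    [0, 0, 0],
    [0, 0, 0],
    [0, 0, 0],
    [0, 0, 0],
  ],
  spin=[0, 0, 0, 0, 0, 0, 0, 0, 0, 0],
  jaw=1,
)

```text
time: 29.25
tool_pos: [0.5107, -0.16, 0.2843]
tool_rot: [3.142, 0.0, 2.776]
contact_force: [0.2, 0.6, 1.0]
opening: 0.0914
grip_force: 0.0
```

>>> arm_command(
  xyz=[
    [0, 0, 5],
    [0, 0, 10],
    [0, 0, 20],
    [0, 0, 20],
    [0, 0, 25],
    [0, 0, 25],
    [0, 0, 20],
    [0, 0, 10],
    [0, 0, 0],
    [0, 0, 0],
    [0, 0, 0],
    [0, 0, 0],
    [0, 0, 0],
  ],
  spin=[0, 0, 0, 0, 0, 0, 0, 0, 0, 0, 0, 0, 0],
)

```text
time: 30.55
tool_pos: [0.5107, -0.16, 0.4186]
tool_rot: [3.141, -0.001, 2.776]
contact_force: [-0.2, -0.0, 0.6]
opening: 0.0918
grip_force: 0.0
```

Run:
```python
from h import *
for n in("side","wrist"):
    c=read_camera(n);P=pts(c);ok=c["depth"]>0
    m=ok&(P[...,2]>.12)&(P[...,2]<.17)&(np.hypot(P[...,0]-.512,P[...,1]+.16)<.04)
    q=P[m]; m2=q[q[:,2]>.138]; print(n,cv2.minAreaRect((m2[:,:2]*1000).astype(np.float32)),np.median(m2[:,2]))
    if n=="side":
        a=(abs(P[...,0]-.485)<.015)&(abs(P[...,1]-.19)<.03)&(P[...,2]<.04); print("floor",np.median(P[a][:,2]))
        cv2.imwrite("pics/s5.png",cv2.convertScaleAbs(c["img"][...,::-1],alpha=1.6))
```

```text
side ((512.4301147460938, -157.679443359375), (28.953433990478516, 25.307544708251953), 74.2295913696289) 0.14285174677865953
floor 0.013005387491039078
wrist ((511.48858642578125, -160.08013916015625), (25.436710357666016, 25.679967880249023), 69.46126556396484) 0.1448738804249668
```

View pics/s5.png

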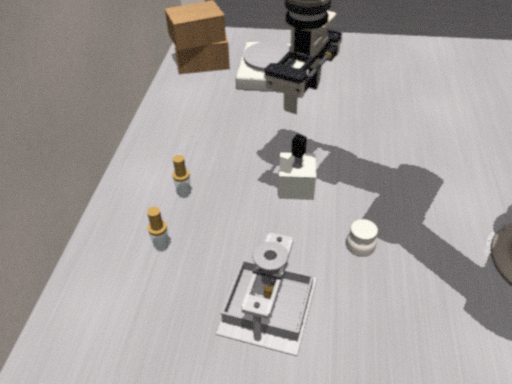

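The rod stands in its block with the handle at (299,147), its top at 0.1449 as at the start, and the gripper clear of it. The cap is in the pan at (268,291), and the bottles and jar have not moved.

```bash
python3 -c "
from cell import *
print(hand_in())"
```

```text
the job is handed in; nothing more can be done
None
```

The job is handed in at about 31 s of the 67 s: the cap is in the pan (its floor sank about 6 mm), the rod is back upright in its block and released, the chute's push peaked near 16 N against the 25 N limit, and the bottles and jar stand where they were. The verdict itself was not returned.

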